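# Finish loading a label roll on its sprung spindle and shut the printer

### The arm

A 7-joint arm with a two-finger parallel gripper is mounted at the origin on a cart in front of the work surface, level with it; the furniture and walls round the work are solid. World frame = base frame: x ahead of the robot, y to its left, z up, the work surface at z = 0. Lengths are in m, angles in rad, forces in N, time in s.
With the tool pointing down it reaches from about 0.35 to 0.9 m from the base axis. Payload 8.1 kg.
Tool frame: the origin (TCP) lies at the very end of the fingers, on their centre line; the grasp point (between the pads) lies 19 mm behind it (arm.tcp_to_grasp is the z of the grasp point in the tool frame, in m); z points along the fingers, y is the line along which they close (so a half turn about z gives the same grasp; the last joint's range is limited). The gripper opens to 92 mm and grips with 3 to 60 N. Pads are 19 mm wide; open, the fingers measure 130 mm over their backs; the gripper's body (75 mm by 190 mm) begins 47 mm behind the grasp point.
Start: joints at [-1.382, 0.434, 0.025, 1.573, -0.012, 1.134, -0.075], TCP at [0.18, 0.599, 0.227] pointing down, gripper open.
Joint ranges: [-2.62, 2.62], [-0.44, 2.09], [-1.27, 1.32], [0.08, 2.57], [-1.32, 4.46], [0.12, 2], [-2.74, 2.74]. Speed limits (rad/s): [2.22, 2.22, 3.01, 3.01, 3.14, 3.14, 3.14].

### API

Orientations are given as a rotation vector (axis times angle).
In Python, from cell import readout, vision, sign_off, arm gives the robot as it stands. The module is installed in compiled form; this text tells all that it offers.
- The arm moves only by the shell command python3 -m creep 'ROWS' [FORCE]. ROWS is JSON, a list of rows, each a list of 5 numbers: the shift along the tool's x, y, z in units of 4 cm (1.0 is 4 cm), then the turn about the tool's z in units of 4 degrees (1.0 is 4 degrees), then the opening, from 0 (shut) to 1 (fully open). A call has 1 to 12 rows; each row shifts and turns the commanded pose from where the row before left it, along the tool's axes as they then stand; what a row does not reach is not made up. A row lasts 1/8 s, in which the tool goes at most 62.5 mm and 10.7 degrees, less where a joint would pass 70% of its speed; a pose out of reach is approached as far as the arm can. A call with a number of a shift or a turn outside -1 to 1 is refused whole. A call with a gripper value outside its range is refused whole. The fingers move at their own pace and stop on an object; FORCE is the grip in N (left out, the last holds). Time passes only in rows, so rows that do not move let the fingers close. It gives the time, the measured TCP pose, the force, the opening and the grip force at its end, in the units of the state.
- readout.observe(): the state, without advancing time (a new reading comes with each control period).
- vision.get_image(name): name is "scene" or "top" or "wrist"; returns a dict with "pixels" (480x640x3 uint8, blue, green, red), "z_map" (480x640 float32, m along the optical axis (not along the pixel's ray), 0 where there is no reading), "camera_matrix" (3x3 intrinsics, pixels), "position" and "rotation" of the camera in the world. Camera axes: x right, y up, looking along -z (the intrinsics and any distortion apply to the point x, -y, -z); pixel columns grow to the right and rows downward; lengths in m; the calibration is good to about 2 mm. A picture is of the moment at which its call begins.
- sign_off(): hands the job in; it is judged then, once.
The state is a dict: "clock": time; "joints": joint angles; "dq": joint speeds; "joint_efforts": joint torques, N m; "position": TCP position; "ee_rot": TCP orientation; "force": force on the tool from outside, world axes, zero at the start; "ft_torque": the same for the moment, N m; "width": opening from 0.0 (shut) to 1.0 (fully open); "gripper_force": force on a finger pad.
Only numpy, scipy, OpenCV 4.12 (cv2) and the standard library are available. Lean on these libraries where they do the work, as an engineer would, in place of code of your own. Each camera call takes 0.05 s, during which the arm holds its last target. There are 200 camera calls.

### The job

The label roll is only half loaded in the label printer: the sprung nose of its spindle is in the near socket, but the plain end still lies on top of the lip at the far wall. Push the roll towards yourself against its spring until the plain end clears the lip, take it down the channel and let it spring out into the far socket so that both ends are held, then shut the printer's lid fully. Leave the mug, the carton, the stapler and the masking tape where they are.

Things in the scene. Friction and masses are not known exactly. Their poses are not given: they have to be found in the camera images.
- printer: light grey desktop label printer, fixed. Depth x -92 to 74 mm, width y -105 to 105, rim 100 mm high, 118 with lid shut. Origin at bench level under the seated spindle; +x to its back and hinge, +y to its near wall, z up. Front to the robot's right, spindle pointing at the robot, both within 20 degrees. Open roll well x -52 to 52, y -75 to 75 mm, floor 20 mm high; a socket in its near and far wall
- lip (a point): middle of the inner top edge of the lip at the far wall, where the plain spindle end lies at first; printer frame (0, -75, 84) mm. The lip is 9 mm thick (underside 75 mm high) and runs on outwards to y = -98 mm; under it is the far socket. The plain end can pass down only when its tip is wholly inside, at y > -75 mm. Axes as the printer's
- channel (a point): middle of the ledge at the foot of the channel, inner edge; printer frame (0, -67, 59.5) mm. The channel is two blue ribs on the far wall, 17 mm apart in x, standing from y = -75 to -67 mm and up to 99 mm high, with this ledge between them at the foot: a plain end resting on it is level with the socket, and the spring drives it in
- far_socket (a point): centre of the bottom of the far socket, where the tip of the plain end belongs; printer frame (0, -85, 66) mm; the socket is 10 mm deep into the wall, 17 mm wide, from 59.5 to 75 mm high
- near_socket (a point): centre of the bottom of the near socket, where the tip of the sprung nose belongs; printer frame (0, 85, 66) mm; 10 mm deep, 15 mm wide, 15.5 mm high
- spindle: loose spindle carrying a white label roll (79 mm diameter) between two blue guide discs (84 mm diameter), 0.15 to 0.31 kg. Origin on its axis; its y axis runs along the spindle to the sprung nose (near end). It starts tilted, far end about 24 mm too high. Outer disc faces at y = -14 and 38 mm; beyond the far disc is a 12 mm round bar, the plain end, to y = -84.5 mm
- disc_face (a point): point on the spindle axis in the outer face of the far guide disc; axes as the spindle's. About 40 to 50 mm of bare bar between it and the channel leave room for fingers from above to push the disc towards the near wall; the plain end clears the lip after 15 to 20 mm
- spindle_end (a point): tip of the plain far end of the spindle, on its axis
- nose_tip (a point): tip of the sprung steel nose (10 mm round) at the near end of the spindle, on its axis; it slides up to 22 mm into the spindle against a spring of 400 N/m (about 2 N left when seated, 6 to 8 N where the plain end clears the lip)
- lid (a joint): opening angle of the lid, rad: 0 = shut, starts at 1.85 to 2.1 (leaning back past upright). A stiff hinge (0.14 N m, 1 to 2 N at the free edge) holds it where it is left. Shut, it is a cover 130 mm (x) by 209 mm (y) and 18 mm high with a 15 mm blue thumb tab on its front edge; it will not go down on a roll that is not seated
- lid_hinge (a point): middle of the lid's hinge axis, which runs along the printer's y; printer frame (62, 0, 100) mm
- lid_edge (a point): point on the outer (upper when shut) face of the lid, middle of its width, 120 mm from the hinge, 10 mm short of the free edge. Its z axis is the outward normal of that face (up when shut, to the back when open), its x axis runs from the free edge to the hinge; shut, it lies 118 mm above the bench
- mug: stoneware mug, 83 mm across, 104 mm high, right of the printer towards the back; origin under its centre
- carton: small brown carton 107 x 131 x 106 mm left of the printer; origin under its centre
- stapler: red stapler 150 mm long at the right front; origin under its centre
- tape_roll: roll of masking tape 104 mm across, 25 mm high, right of the printer; origin under its centre

How it is judged:
On the way, in this order (a step that is already met when the one before it is completed fails the run):
1. both spindle ends are held in their sockets (distance between spindle_end and far_socket below 0.005 m and distance between nose_tip and near_socket below 0.005 m), for 0.3 s.
2. the lid is fully shut (value of joint lid below 0.05 rad), for 0.2 s.
At the end, for the whole second after the job is handed in: the tip of the plain spindle end is within 5 mm of the centre of the far socket's bottom and the tip of the sprung nose within 5 mm of the centre of the near socket's bottom, the roll at rest, and the lid is shut to within 0.05 rad (all of step 1 and value of joint lid below 0.05 rad and linear speed of spindle below 0.02 m/s); the robot touches nothing.
It fails at once if the mug is shifted by more than 30 mm (distance of mug from where it was at the start of the episode above 0.03 m).
It fails at once if the small carton is shifted by more than 30 mm (distance of carton from where it was at the start of the episode above 0.03 m).
It fails at once if the stapler is shifted by more than 30 mm (distance of stapler from where it was at the start of the episode above 0.03 m).
It fails at once if the roll of masking tape is shifted by more than 30 mm (distance of tape_roll from where it was at the start of the episode above 0.03 m).
It also fails if it takes over 58 s, if anything falls off the work surface, if the arm or the gripper's body presses on something with over 40 N, if the wrist force passes 120 N, or if a joint passes its speed limit or range.

## Working session

There is one attempt and no reset: what is moved stays moved. The work goes in short steps, Python scripts to look and compute and a shell command to move; the robot and the scene stay as the last step left them, time stands still between calls to the robot, and variables do not carry over. Pictures are saved under pics/ and viewed, at most 12 in all, crops included, and the job is handed in when it is done.

```bash
mkdir -p pics; cat > h.py <<'E'
import numpy as np, cv2
from cell import readout, vision, sign_off, arm
from scipy.spatial.transform import Rotation as R
def grab(n):
    d=vision.get_image(n); np.savez(''+n+'.npz',**d); return d
def cloud(d):
    K=np.array(d['camera_matrix']);z=d['z_map'];v,u=np.mgrid[:480,:640]
    p=np.stack([(u-K[0,2])/K[0,0]*z,-(v-K[1,2])/K[1,1]*z,-z],-1)
    r=np.array(d['rotation']); r=r if r.shape==(3,3) else R.from_rotvec(r).as_matrix()
    return p@r.T+np.array(d['position'])
E
python3 - <<'E'
from h import *
s=readout.observe();print(s)
for n in ['scene','top']:
    d=grab(n);print(n,d['camera_matrix'],d['position'],d['rotation'],(d['z_map']>0).mean());cv2.imwrite(f'pics/{n}0.png',d['pixels'])
E
```

```text
{'clock': 0.0, 'joints': array([-1.38161611,  0.43523636,  0.0249885 ,  1.57410487, -0.01157885,
        1.13399366, -0.07513421]), 'dq': array([-0.00167586, -0.00043466, -0.0008085 , -0.00107084,  0.00112383,
       -0.00026707,  0.00086447]), 'joint_efforts': array([ 1.08860909e-04, -6.67864394e+01,  9.85373519e-01, -3.14445877e+01,
       -6.03921711e-02,  4.33522963e-02,  1.81275191e-04]), 'position': array([0.17970869, 0.59806875, 0.22593384]), 'ee_rot': array([-4.56863761e-01, -3.10813187e+00,  2.50768740e-03]), 'force': array([-0.12010886, -0.03000138,  0.25103905]), 'ft_torque': array([-0.00808639, -0.00702214, -0.01165777]), 'gripper_force': 0.0, 'width': 0.9998219227704277}
scene [[619.53423778   0.         321.7570996 ]
 [  0.         619.53423778 242.0622351 ]
 [  0.           0.           1.        ]] [-0.9388988  -0.52397665  0.7831328 ] [ 0.98915089 -0.71523695 -1.05133383] 0.9958463541666667
top [[510.21106868   0.         310.8447445 ]
 [  0.         510.21106868 232.32458968]
 [  0.           0.           1.        ]] [0.28845411 0.01883272 1.48494099] [ 0.15520962 -0.14364253 -1.57993483] 0.995771484375
```

View pics/scene0.png

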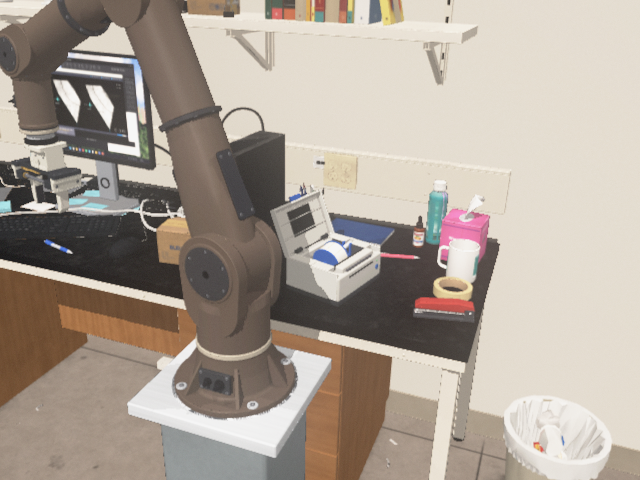

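View pics/top0.png

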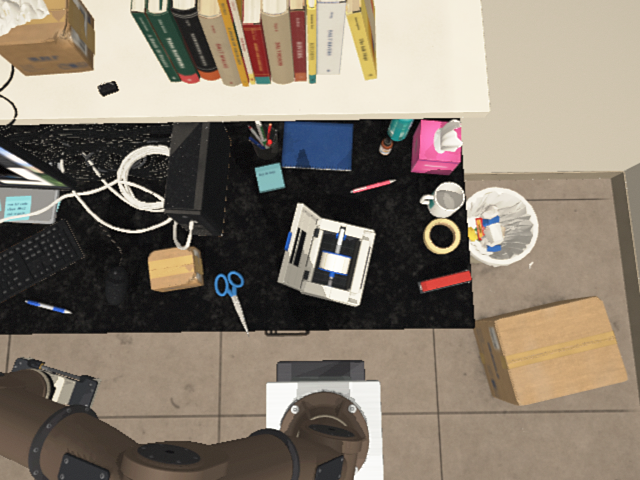

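The scene view shows the printer at (332,260) with its lid open to the left. In the top view the printer is at (335,262), the roll at (335,262), the lid at (298,245), the tape at (441,237), the stapler at (443,281), the mug at (447,199) and the carton at (176,269).

```bash
python3 - <<'E'
from h import *
d=dict(np.load('top.npz'));P=cloud(d)
roi=np.zeros((480,640),bool);roi[195:315,270:385]=1
m=roi&(P[...,2]>0.09)&(P[...,2]<0.106)
n,l,st,c=cv2.connectedComponentsWithStats(m.astype(np.uint8));k=1+np.argmax(st[1:,4])
q=P[l==k];print(len(q),q[:,2].mean())
r=cv2.minAreaRect(q[:,:2].astype(np.float32)*1000);print(r);print(cv2.boxPoints(r))
# top bench offset
b=roi&(P[...,2]<0.02);print('bench',np.median(P[b][:,2]))
x0,y0=270,195
cv2.imwrite('pics/topc.png',cv2.resize(d['pixels'][195:315,270:390],None,fx=5,fy=5,interpolation=cv2.INTER_CUBIC))
hh=np.clip(P[195:315,270:390,2]/0.25,0,1)
cv2.imwrite('pics/toph.png',cv2.applyColorMap(cv2.resize((hh*255).astype(np.uint8),None,fx=5,fy=5,interpolation=cv2.INTER_NEAREST),cv2.COLORMAP_JET))
E
```

```text
2288 0.0981934365802903
((477.2491149902344, -40.456634521484375), (171.687255859375, 212.3575439453125), 75.48412322998047)
[[ 352.94324   -96.94646 ]
 [ 558.5219   -150.17351 ]
 [ 601.555      16.033188]
 [ 395.97632    69.26024 ]]
bench 0.00024314348550025233
```

View pics/topc.png

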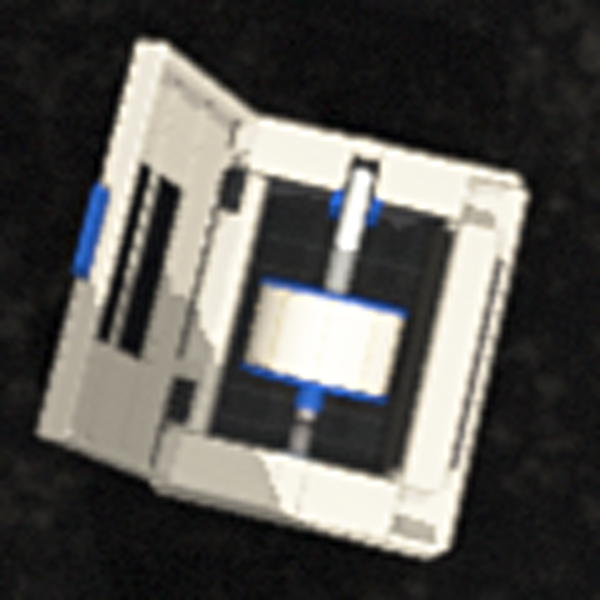

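View pics/toph.png

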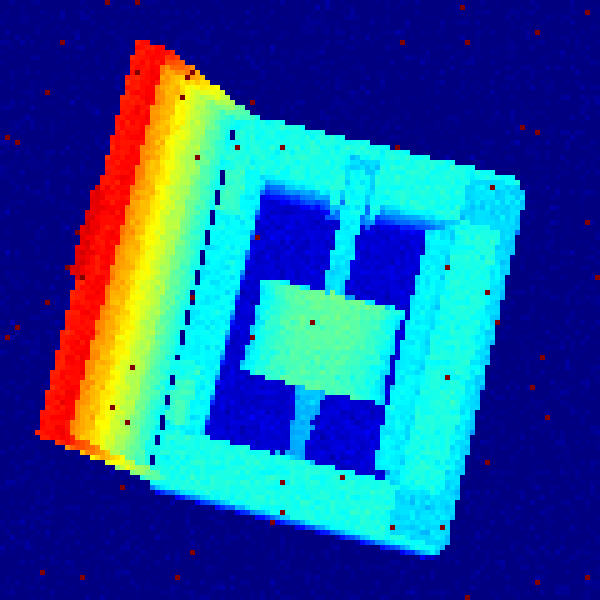

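The crops show the spindle's bar at crop (350,200) lying on the far lip between the blue ribs at (335,208) and (375,208). The roll is at (330,340), the near nose at (300,440) and the lid tab at (88,230).

Next I'll refine the printer's pose and measure the roll and lid in its frame.

```bash
cat >> h.py <<'E'
def frame():
    f=np.load('frame.npy'); return f[:2],f[2]   # origin xy, angle of printer x axis
def top(Pw,inv=False):
    o,a=frame(); c,s=np.cos(a),np.sin(a); A=np.array([[c,-s],[s,c]])
    q=np.array(Pw,float).copy()
    q[...,:2]=(q[...,:2]-o)@A if not inv else q[...,:2]@A.T+o
    return q
E
python3 - <<'E'
from h import *
d=dict(np.load('top.npz'));P=cloud(d)
np.save('frame.npy',[0.4772,-0.0405,np.deg2rad(75.5)])
roi=np.zeros((480,640),bool);roi[195:315,270:390]=1
for it in range(4):
    o,a=frame();q=top(P);X,Y,Z=q[...,0]*1e3,q[...,1]*1e3,q[...,2]
    m=roi&(Z>.085)&(Z<.106)
    E={}
    # edges: outermost points binned along other axis
    def edge(u,v,sgn,lo,hi,vlim):
        pts=[]
        for b in np.arange(lo,hi,5):
            k=m&(u>=b)&(u<b+5)&(np.abs(v)<vlim)
            if k.sum()>3: pts.append((b+2.5,sgn*np.max(sgn*v[k])))
        pts=np.array(pts);c=np.polyfit(pts[:,0],pts[:,1],1)
        r=pts[:,1]-np.polyval(c,pts[:,0]);g=abs(r)<2*r.std()+.1
        return np.polyfit(pts[g,0],pts[g,1],1)
    ef=edge(Y,X,-1,-95,95,130);en=edge(X,Y,1,-85,45,130);e_f=edge(X,Y,-1,-85,45,130)
    print(ef,en,e_f)
    da=(-ef[0]+en[0]+e_f[0])/3
    dy=(en[1]+e_f[1])/2; half=(en[1]-e_f[1])/2-105
    dx=ef[1]+92+half   # outward bias removed
    c,s=np.cos(a),np.sin(a)
    np.save('frame.npy',[o[0]+(c*dx-s*dy)/1e3,o[1]+(s*dx+c*dy)/1e3,a+da])
print(frame(),np.rad2deg(frame()[1]),half)
q=top(P);X,Y,Z=[q[...,i]*1e3 for i in range(3)]
pr=lambda n,k:print(n,k.sum(),np.round(np.median(q[k]*1e3,0),1))
for y in range(-100,90,6):
    k=roi&(abs(X)<4)&(abs(Y-y)<3);
    if k.any():print(y,np.round(np.median(Z[k]),1),end='; ')
print()
hsv=cv2.cvtColor(d['pixels'],cv2.COLOR_BGR2HSV)
bl=roi&(hsv[...,0]>100)&(hsv[...,0]<130)&(hsv[...,1]>120)
n,l,st,ce=cv2.connectedComponentsWithStats(bl.astype(np.uint8))
for i in range(1,n):
    k=l==i
    if k.sum()>4:print(k.sum(),ce[i].round(),'min',q[k].min(0).round(4),'max',q[k].max(0).round(4))
k=roi&(X>62)&(Z>130)&(Z<260)&(abs(Y)<95)
for z in range(130,260,10):
    kk=k&(abs(Z-z)<5)
    if kk.sum()>5:print('lid',z,np.percentile(X[kk],[5,50,95]).round(1))
s=readout.observe();Rt=R.from_rotvec(s['ee_rot']).as_matrix();print(Rt.round(3));print('tcp in printer',top(s['position']))
E
```

```text
[-7.94543968e-03 -8.47644978e+01] [-7.90628159e-04  1.05698115e+02] [ 6.80200750e-03 -1.04347005e+02]
[-1.58667145e-03 -9.19255498e+01] [-1.31145995e-03  1.05071235e+02] [ 1.18269664e-03 -1.04631224e+02]
[-1.23241917e-03 -9.18654846e+01] [-4.28328408e-03  1.04709769e+02] [ 6.94273822e-04 -1.04851062e+02]
[-2.01685218e-03 -9.17805726e+01] [-3.51136875e-03  1.04780479e+02] [ 2.37632576e-03 -1.04819910e+02]
(array([ 0.47820326, -0.03340756]), np.float64(1.3223702336799446)) 75.76623334358925 -0.19980539398332553
-100 98.4; -94 87.3; -88 92.9; -82 95.8; -76 91.9; -70 88.7; -64 93.4; -58 89.2; -52 92.0; -46 90.0; -40 88.7; -34 84.6; -28 87.4; -22 83.6; -16 123.0; -10 118.3; -4 117.7; 2 115.3; 8 117.1; 14 115.7; 20 113.3; 26 112.8; 32 110.4; 38 79.6; 44 75.2; 50 73.3; 56 73.0; 62 72.9; 68 73.0; 74 93.4; 80 101.5; 86 99.0; 
76 [287. 241.] min [ 0.004  -0.0666 -0.0055] max [0.1508 0.1968 1.4849]
14 [337. 236.] min [ 0.0035 -0.078   0.0305] max [ 0.01   -0.0674  0.1014]
14 [344. 237.] min [-0.0195 -0.0759  0.0215] max [-0.0126 -0.067   0.1002]
21 [328. 251.] min [ 0.0024 -0.0342  0.0154] max [ 0.0382 -0.0142  0.1224]
24 [345. 255.] min [-0.049  -0.0336  0.0137] max [-0.0061 -0.0135  0.1225]
74 [332. 273.] min [-0.0483  0.0203  0.0151] max [0.0367 0.0442 0.119 ]
lid 130 [84.8 86.9 89.7]
lid 140 [85.7 89.3 92.9]
lid 150 [91.2 94.3 97.5]
lid 160 [ 95.7  98.7 101.1]
lid 170 [100.2 102.8 106.3]
lid 180 [102.2 106.8 109.7]
lid 190 [107.4 109.9 111.3]
lid 210 [109.7 120.7 125. ]
lid 220 [109.5 114.9 122.9]
lid 230 [121.6 124.  126.5]
[[-0.958  0.288 -0.   ]
 [ 0.288  0.958 -0.001]
 [-0.    -0.001 -1.   ]]
tcp in printer [0.53874318 0.44457377 0.226043  ]
```

```bash
cat >> h.py <<'E'
def go(x,y,z):
    "printer-frame target mm -> shift in tool units"
    s=readout.observe();Rt=R.from_rotvec(s['ee_rot']).as_matrix()
    t=top(np.array([x,y,z])/1e3,True)
    yaw=np.rad2deg(np.arctan2(Rt[1,1],Rt[0,1])-(frame()[1]-np.pi/2))
    print('tcp mm',(top(s['position'])*1e3).round(1),'units to target',((t-s['position'])@Rt/.04).round(2),'turn',round(float(yaw/4),2),
      'F printer',(top(s['force']+np.r_[frame()[0],0])).round(1),'w',round(s['width'],2),'t',round(s['clock'],2))
E
python3 - <<'E'
from h import *
f=np.load('frame.npy');f[:2]+=-0.005*np.array([np.cos(f[2]),np.sin(f[2])]);np.save('frame.npy',f);print(f)
go(0,-46,300)
E
```

```text
[ 0.47697387 -0.03825407  1.32237023]
tcp mm [543.7 444.6 226. ] units to target [-12.84 -13.05  -1.83] turn 21.88 F printer [-0.2  0.   0.2] w 1.0 t 0.1
```

```bash
python3 -m creep '[[0,0,-1,0,0],[-0.3,-0.3,-0.9,0,0],[-0.8,-0.8,0,0,0],[-0.8,-0.8,0,0,0],[-0.8,-0.8,0,0,0],[-0.8,-0.8,0,0,0],[-0.8,-0.8,0,0,0],[-0.8,-0.8,0,0,0],[-0.8,-0.8,0,0,0],[-0.8,-0.8,0,0,0],[-0.8,-0.8,0,0,0],[-0.8,-0.8,0,0,0]]' 20; python3 -c "
from h import *
go(0,-46,300)"
```

```text
clock: 1.6
position: [0.4026, 0.1836, 0.3026]
ee_rot: [-0.457, -3.108, -0.0]
force: [0.7, 0.3, 1.2]
width: 0.008
gripper_force: 0.0
tcp mm [196.7 126.7 302.6] units to target [-4.53 -4.73  0.06] turn 21.88 F printer [ 0.5 -0.6  1.2] w 0.01 t 1.6
```

```bash
python3 -m creep '[[-0.8,-0.8,0,0,0],[-0.8,-0.8,0,0,0],[-0.8,-0.8,0,0,0],[-0.8,-0.8,0,0,0],[-0.8,-0.8,0,1,0],[-0.5,-0.5,0,1,0],[0,0,0,1,0],[0,0,0,1,0],[0,0,0,1,0],[0,0,0,1,0],[0,0,0,1,0],[0,0,0,1,0]]'; python3 -m creep '[[0,0,0,1,0],[0,0,0,1,0],[0,0,0,1,0],[0,0,0,1,0],[0,0,0,1,0],[0,0,0,1,0],[0,0,0,1,0],[0,0,0,1,0],[0,0,0,1,0],[0,0,0,1,0],[0,0,0,1,0],[0,0,0,1,0]]';  python3 -c "
from h import *
go(0,-46,300)
d=grab('wrist');cv2.imwrite('pics/w1.png',d['pixels'])"
```

```text
clock: 3.1
position: [0.5208, -0.0399, 0.3024]
ee_rot: [-1.299, -2.86, 0.0]
force: [-0.7, -0.4, 0.7]
width: 0.002
gripper_force: 0.0
clock: 4.6
position: [0.5208, -0.0399, 0.3024]
ee_rot: [-2.35, -2.084, 0.001]
force: [1.0, 0.0, 0.5]
width: 0.001
gripper_force: 0.0
tcp mm [  9.2 -42.8 302.4] units to target [-0.24  0.05  0.06] turn 1.84 F printer [ 0.3 -1.   0.5] w 0.0 t 4.6
```

```bash
python3 -m creep '[[0,0,0,0.9,0],[0,0,0,0.95,0],[0,0,0,0,0]]';  python3 -c "
from h import *
d=grab('wrist');cv2.imwrite('pics/w2.png',d['pixels'])
go(0,-46,108)"
```

```text
clock: 5.03
position: [0.5209, -0.0399, 0.3025]
ee_rot: [-2.476, -1.933, 0.001]
force: [-0.4, -0.6, -0.2]
width: 0.008
gripper_force: 0.0
tcp mm [  9.2 -43.  302.6] units to target [-0.23  0.08  4.86] turn 0.06 F printer [0.2 0.1 0.2] w 0.0 t 5.08
```

View pics/w2.png

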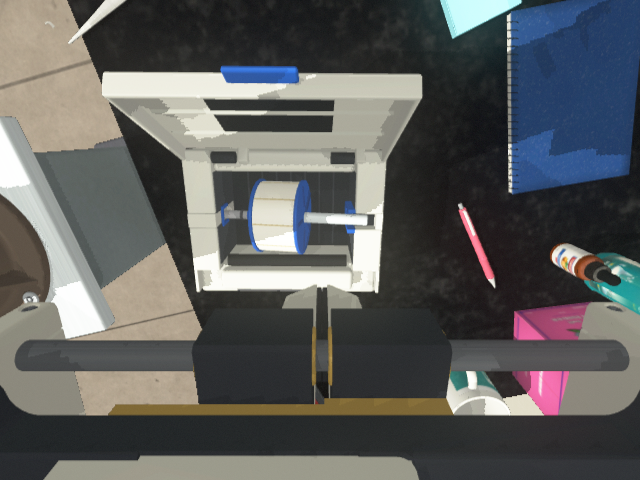

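The wrist view shows the roll at (275,215), the bar from (303,218) to the lip at (370,220), the far ribs at (348,215) and the closed fingertips at (322,300).

Now I'll measure these with this camera.

```bash
cat >> h.py <<'E'
def wrist():
    d=grab('wrist');q=top(cloud(d))*1e3
    hsv=cv2.cvtColor(d['pixels'],cv2.COLOR_BGR2HSV)
    bl=(hsv[...,0]>100)&(hsv[...,0]<130)&(hsv[...,1]>120)&(abs(q[...,1])<90)&(abs(q[...,0])<60)&(q[...,2]>30)&(q[...,2]<140)
    n,l,st,ce=cv2.connectedComponentsWithStats(bl.astype(np.uint8))
    for i in range(1,n):
        k=l==i
        if k.sum()>12:print('blue',k.sum(),ce[i].round(),'lo',np.percentile(q[k],4,axis=0).round(1),'hi',np.percentile(q[k],96,axis=0).round(1))
    return d,q
E
python3 - <<'E'
from h import *
d,q=wrist();g=d['pixels'].mean(2)
for c in range(296,380,4):
    b=[(q[r,c],r) for r in range(195,245)]
    k=max(b,key=lambda t:t[0][2] if t[0][2]<140 else 0);print(c,k[1],k[0].round(1))
cv2.imwrite('pics/w3.png',cv2.resize(d['pixels'][170:310,210:390],None,fx=4,fy=4,interpolation=cv2.INTER_CUBIC))
# finger tips
k=(q[...,2]>280)&(q[...,2]<340);print('tip',k.sum(),np.percentile(q[k],[2,50,98],axis=0).round(1) if k.any() else '')
E
```

```text
blue 276 [252. 213.] lo [-30.   25.6  78.9] hi [ 41.4  33.3 115.9]
blue 936 [301. 216.] lo [-31.4 -28.1  58.7] hi [ 38.  -15.5 122.5]
blue 108 [349. 208.] lo [  0.8 -78.1  58.5] hi [ 14.6 -70.6 100.1]
blue 87 [224. 215.] lo [-9.6 68.3 61. ] hi [12.7 70.7 82. ]
blue 63 [350. 229.] lo [-18.5 -77.8  75.9] hi [ -7.3 -70.5 101.8]
296 232 [ -5.  -17.1 123.7]
300 223 [  1.3 -20.6 111.4]
304 240 [-23.5 -23.6  92. ]
308 218 [  1.3 -28.2  89.5]
312 219 [  0.3 -32.6  89.9]
316 220 [ -0.5 -37.1  91.1]
320 219 [  0.8 -41.5  91.6]
324 220 [  0.1 -45.9  93.3]
328 216 [  4.6 -50.3  93.2]
332 219 [  1.5 -54.7  94.3]
336 220 [  0.5 -59.1  94.8]
340 219 [  1.7 -63.5  94.8]
344 218 [  2.9 -67.8  95.2]
348 231 [ -9.7 -72.  102.7]
352 229 [ -7.7 -76.3 101.8]
356 232 [-11.  -80.7 102.2]
360 230 [ -8.7 -85.  102.1]
364 211 [ 12.6 -88.4 103. ]
368 211 [ 12.4 -92.7 102.5]
372 234 [-12.9 -98.1 103. ]
376 238 [ -17.6 -102.8  102.7]
tip 1720 [[ 12.  -58.9 305.7]
 [ 20.1 -42.9 321.2]
 [ 20.8 -27.2 338.2]]
```

View pics/w3.png

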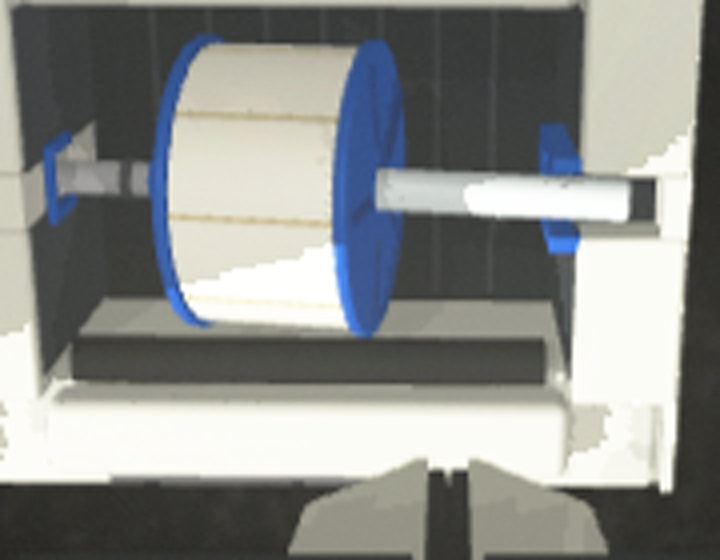

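The crop shows the bar's tip at (630,198) on the lip, the ribs at (560,190) and tapered fingertips at the bottom. The bar is centred between the ribs, so I'll descend beside the disc.

```bash
python3 -m creep '[[-0.23,0.08,0.9,0,0],[0,0,1,0,0],[0,0,1,0,0],[0,0,1,0,0],[0,0,0.7,0,0],[0,0,0.3,0,0],[0,0,0.15,0,0],[0,0,0,0,0]]';  python3 -c "
from h import *
go(0,-30,96);wrist()"
```

```text
clock: 6.12
position: [0.5224, -0.0497, 0.1012]
ee_rot: [2.477, 1.932, 0.001]
force: [-0.6, -0.2, 0.9]
width: 0.005
gripper_force: 0.0
tcp mm [ 1.000e-01 -4.680e+01  1.012e+02] units to target [-0.   -0.42  0.13] turn 0.03 F printer [-0.3  0.5  0.9] w 0.01 t 6.12
blue 1293 [164. 271.] lo [-11.2  24.   71.1] hi [ 41.8  33.1 116. ]
blue 3213 [272. 261.] lo [ -2.9 -28.4  52.9] hi [ 40.  -15.9 120.4]
blue 717 [369. 267.] lo [ -3.1 -77.6  55.3] hi [ 14.6 -70.4 100.5]
blue 533 [123. 278.] lo [-9.4 68.2 61.4] hi [12.7 70.9 81.6]
blue 64 [370. 306.] lo [ -9.9 -78.   86.1] hi [ -7.2 -70.3  92.3]
```

Lower to the bar, then push towards the near wall in small steps.

```bash
python3 -m creep '[[0,0,0.12,0,0],[0,0,0.08,0,0],[0,-0.15,0.0,0,0],[0,-0.1,0,0,0],[0,0,0,0,0]]';  python3 -c "
from h import *
go(0,-30,93)"; python3 -m creep '[[0,-0.1,0.0,0,0],[0,-0.1,0,0,0],[0,0,0,0,0]]';  python3 -c "
from h import *
go(0,-30,93);d,q=wrist();cv2.imwrite('pics/w4.png',d['pixels'])"
```

```text
clock: 6.8
position: [0.5118, -0.047, 0.0928]
ee_rot: [-2.477, -1.931, -0.0]
force: [-0.2, -0.4, 0.5]
width: 0.003
gripper_force: 0.0
tcp mm [  0.1 -35.9  92.8] units to target [-0.   -0.15 -0.  ] turn 0.03 F printer [-0.4  0.1  0.5] w 0.0 t 6.8
clock: 7.18
position: [0.5046, -0.0453, 0.0929]
ee_rot: [2.477, 1.931, 0.001]
force: [2.1, -0.8, -1.4]
width: -0.0
gripper_force: 1.1
tcp mm [  0.  -28.5  92.9] units to target [-0.    0.04 -0.  ] turn 0.03 F printer [-0.3 -2.2 -1.4] w -0.0 t 7.17
blue 1291 [180. 273.] lo [-5.4 31.7 71.7] hi [ 41.8  40.9 114.9]
blue 2565 [291. 260.] lo [  3.4 -20.8  51.1] hi [ 40.7  -7.9 119. ]
blue 982 [403. 273.] lo [ -4.5 -77.6  54.7] hi [ 14.6 -70.3 100.4]
blue 534 [147. 284.] lo [-9.4 68.2 61.8] hi [12.8 70.8 81.7]
```

View pics/w4.png

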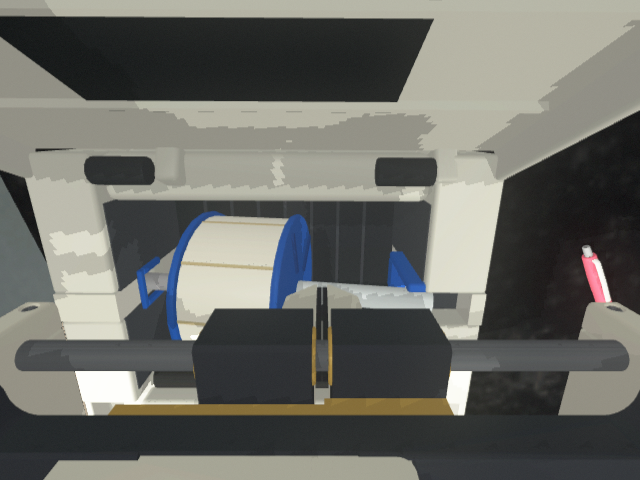

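The view shows the disc at (295,250), now moved about 8 mm. The bar's tip is at (432,300), still on the lip. I'll keep pushing.

```bash
python3 -m creep '[[0,-0.1,0.0,0,0],[0,-0.1,0,0,0],[0,-0.05,0,0,0],[0,0,0,0,0]]';  python3 -c "
from h import *
go(0,-18,93);d,q=wrist();cv2.imwrite('pics/w5.png',cv2.resize(d['pixels'][200:330,120:500],None,fx=2,fy=2))
w=(d['pixels'].min(2)>120)
for c in range(380,470,4):
    k=[r for r in range(255,308)];z=q[k,c];i=np.argmax(np.where((abs(z[:,0])<7)&(z[:,2]<115),z[:,2],0));print(c,k[i],z[i].round(1),d['pixels'][k[i],c])
"
```

```text
clock: 7.72
position: [0.4955, -0.043, 0.0931]
ee_rot: [2.477, 1.931, 0.002]
force: [5.7, -1.8, 0.3]
width: 0.003
gripper_force: 2.8
tcp mm [ -0.  -19.1  93.1] units to target [ 0.   -0.03  0.  ] turn 0.03 F printer [-0.3 -6.   0.3] w 0.0 t 7.72
blue 1695 [176. 275.] lo [-7.4 40.9 66.9] hi [ 41.6  70.3 114.2]
blue 2689 [292. 260.] lo [  3.4 -12.7  51.7] hi [ 40.7   1.5 119.1]
blue 1107 [419. 274.] lo [ -6.1 -77.8  54.6] hi [ 14.6 -70.3 100.5]
blue 21 [436. 319.] lo [ -8.4 -79.   91.3] hi [ -7.1 -77.9 100. ]
380 302 [  1.7 -48.9  96. ] [179 182 177]
384 304 [  0.6 -51.   95.9] [182 185 180]
388 303 [  1.6 -52.8  96.8] [181 184 179]
392 306 [ -0.2 -54.9  96.6] [184 188 182]
396 303 [  1.8 -56.7  97.1] [180 183 176]
400 305 [  1.1 -58.6  97.9] [183 186 180]
404 304 [  1.6 -60.6  97.8] [181 184 177]
408 305 [  1.5 -62.4  98.7] [181 183 179]
412 305 [  1.6 -64.4  98.9] [179 182 178]
416 299 [  4.8 -66.1  98.7] [167 170 164]
420 306 [  1.2 -68.3  99.2] [180 183 178]
424 304 [  2.4 -70.2  99.3] [175 177 172]
428 306 [  1.6 -72.1  99.9] [201 206 201]
432 306 [  1.8 -73.9 100.3] [206 210 203]
436 296 [  0.1 -80.6  86. ] [72 71 68]
440 293 [  2.1 -82.4  86.5] [72 71 67]
444 304 [ -4.7 -85.4  86. ] [71 70 67]
448 302 [ -3.2 -87.3  86.5] [72 71 68]
452 294 [  1.3 -89.   86.1] [72 71 67]
456 295 [  0.7 -91.2  86.1] [70 70 68]
460 305 [ -5.1 -94.   86.3] [73 72 69]
464 295 [  0.7 -95.6  86. ] [73 71 69]
468 299 [ -1.6 -97.9  86.2] [72 72 69]
```

View pics/w5.png

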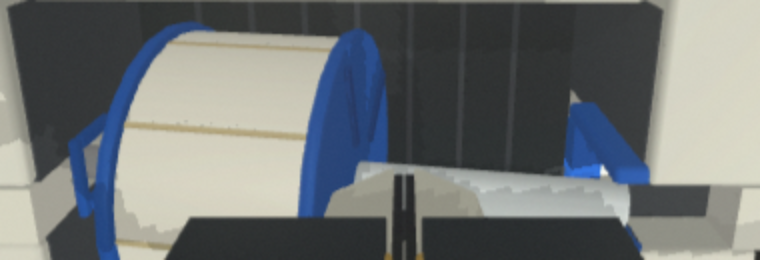

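In this crop the tip is at (628,200), just inboard of the lip at (650,215), at y of about -72 mm. I'll press down.

```bash
cat >> h.py <<'E'
def tip(d,q):
    m=(d['pixels'].min(2)>110)&(abs(q[...,0])<4)&(q[...,1]<-50)&(q[...,1]>-90)&(q[...,2]>60)&(q[...,2]<110)
    m=cv2.morphologyEx(m.astype(np.uint8),cv2.MORPH_OPEN,np.ones((3,3)))>0
    for y in range(-52,-90,-4):
        k=m&(abs(q[...,1]-y)<2)
        if k.sum()>3:print('bar',y,'top',np.percentile(q[...,2][k],95).round(1),'n',k.sum())
    if m.any():print('tip y',np.percentile(q[...,1][m],1).round(1))
E
python3 -m creep '[[0,0,0.1,0,0],[0,0,0.1,0,0],[0,0,0.1,0,0],[0,0,0,0,0]]';  python3 -c "
from h import *
go(0,-18,73);d,q=wrist();tip(d,q)
"
```

```text
clock: 8.28
position: [0.4965, -0.0432, 0.0813]
ee_rot: [2.476, 1.93, 0.003]
force: [6.5, -2.6, 2.3]
width: 0.003
gripper_force: 3.9
tcp mm [ -0.  -20.1  81.3] units to target [ 0.   -0.05  0.21] turn 0.03 F printer [-0.9 -7.   2.3] w 0.0 t 8.28
blue 1854 [166. 280.] lo [-7.2 44.5 63.8] hi [ 41.6  70.4 109.2]
blue 1816 [285. 261.] lo [ 5.4 -5.3 42. ] hi [ 41.5   0.6 108.1]
blue 1009 [427. 281.] lo [  3.1 -77.7  54.6] hi [ 14.6 -70.3 100.6]
blue 70 [419. 305.] lo [-10.7 -78.5  64.5] hi [ -7.3 -70.3  72.5]
bar -52 top 78.3 n 86
bar -56 top 77.9 n 88
bar -60 top 78.1 n 86
bar -64 top 78.4 n 86
bar -68 top 78.7 n 90
bar -72 top 78.8 n 78
tip y -73.4
```

```bash
python3 -m creep '[[0,0,0.1,0,0],[0,0,0.08,0,0],[0,0,0.02,0,0],[0,0,0,0,0]]';  python3 -c "
from h import *
go(0,-18,73);d,q=wrist();tip(d,q)
"
```

```text
clock: 8.82
position: [0.4974, -0.0434, 0.0739]
ee_rot: [2.475, 1.929, 0.006]
force: [8.0, -2.4, 5.0]
width: 0.003
gripper_force: 4.4
tcp mm [  0.  -21.   73.9] units to target [-0.   -0.08  0.02] turn 0.02 F printer [-0.4 -8.3  5. ] w 0.0 t 8.82
blue 1952 [158. 284.] lo [-7.5 45.  63.6] hi [ 41.6  70.5 107.8]
blue 1644 [281. 263.] lo [ 6.8 -4.  42.3] hi [ 41.7   0.4 104.4]
blue 1160 [429. 288.] lo [ -6.9 -78.   55.1] hi [ 14.6 -70.3 100.5]
blue 115 [180. 374.] lo [-34.4  44.9  87. ] hi [-19.2  48.3 103. ]
bar -52 top 73.0 n 80
bar -56 top 73.1 n 86
bar -60 top 72.9 n 88
bar -64 top 73.1 n 86
bar -68 top 73.2 n 88
bar -72 top 73.2 n 66
tip y -72.9
```

The bar is level on the ledge. I'll back off outwards so the spring drives it in.

```bash
python3 -m creep '[[0,0.1,0,0,0],[0,0.1,0,0,0],[0,0.1,0,0,0],[0,0.1,0,0,0],[0,0.1,0,0,0],[0,0,0,0,0]]';  python3 -c "
from h import *
go(0,-41,76);d,q=wrist();tip(d,q)
"
```

```text
clock: 9.62
position: [0.5133, -0.0476, 0.0722]
ee_rot: [-2.477, -1.931, 0.002]
force: [0.2, 0.6, 0.1]
width: 0.005
gripper_force: 0.0
tcp mm [ -0.1 -37.5  72.2] units to target [ 0.    0.09 -0.1 ] turn 0.03 F printer [ 0.6 -0.1  0.1] w 0.01 t 9.62
blue 1352 [161. 276.] lo [ 3.7 29.9 64.7] hi [ 42.   33.5 108.1]
blue 1818 [278. 264.] lo [  4.7 -19.   41.3] hi [ 41.4 -14.7 104.4]
blue 884 [396. 286.] lo [  7.  -77.4  54.8] hi [ 14.7 -70.3 100.1]
blue 773 [110. 300.] lo [-9.6 68.1 60.8] hi [12.8 71.  81.6]
blue 142 [174. 375.] lo [-41.4  30.   78.6] hi [-17.9  35.7 104. ]
bar -56 top 73.4 n 22
bar -60 top 73.2 n 84
bar -64 top 73.4 n 89
bar -68 top 73.3 n 85
bar -72 top 73.2 n 86
bar -76 top 73.3 n 13
tip y -74.8
```

The disc sprung back 15 mm and the bar carries no load now, so it looks seated. I'll lift clear and verify.

```bash
python3 -m creep '[[0,0,-0.3,0,0],[0,0,-0.9,0,0],[0,0,-1,0,0],[0,0,-1,0,0],[0,0,-1,0,0],[0,0,-1,0,0],[0,0,-0.6,0,0],[0,0,0,0,0]]';  python3 -c "
from h import *
go(175,0,300);d,q=wrist();tip(d,q);cv2.imwrite('pics/w6.png',cv2.resize(d['pixels'][170:310,180:400],None,fx=3,fy=3,interpolation=cv2.INTER_CUBIC))
k=(q[...,0]>75)&(q[...,0]<170)&(abs(q[...,1])<15)&(q[...,2]>120)&(q[...,2]<260)
for z in range(130,260,15):
    kk=k&(abs(q[...,2]-z)<5)
    if kk.sum()>5:print('lid',z,np.percentile(q[...,0][kk],[5,50,95]).round(1))
"
```

```text
clock: 10.68
position: [0.5147, -0.0481, 0.3068]
ee_rot: [2.477, 1.93, 0.005]
force: [0.0, 0.2, -0.5]
width: 0.008
gripper_force: 0.0
tcp mm [-3.000e-01 -3.900e+01  3.068e+02] units to target [ 4.38 -0.97  0.17] turn 0.02 F printer [ 0.2  0.  -0.5] w 0.01 t 10.68
blue 314 [254. 205.] lo [-29.4  30.2  70.7] hi [ 40.   46.4 108.5]
blue 385 [301. 204.] lo [-29.2 -18.9  49.7] hi [ 39.3 -14.8 108. ]
blue 83 [352. 198.] lo [ 10.2 -77.8  59.4] hi [ 14.6 -70.5 100.7]
blue 85 [227. 206.] lo [-9.8 68.3 61. ] hi [12.7 70.9 82. ]
blue 97 [352. 218.] lo [-16.5 -77.9  62.7] hi [ -7.3 -70.5 100.6]
bar -52 top 73.0 n 18
bar -56 top 73.2 n 22
bar -60 top 73.0 n 20
bar -64 top 73.2 n 18
bar -68 top 73.3 n 25
bar -72 top 73.4 n 21
bar -76 top 73.2 n 26
bar -80 top 73.4 n 6
tip y -78.9
lid 130 [88.5 89.4 90.2]
lid 145 [94.2 96.5 98.1]
lid 160 [100.8 102.9 104.9]
lid 175 [105.8 108.6 111. ]
lid 190 [113.2 114.8 116. ]
lid 220 [113.9 120.5 126. ]
```

View pics/w6.png

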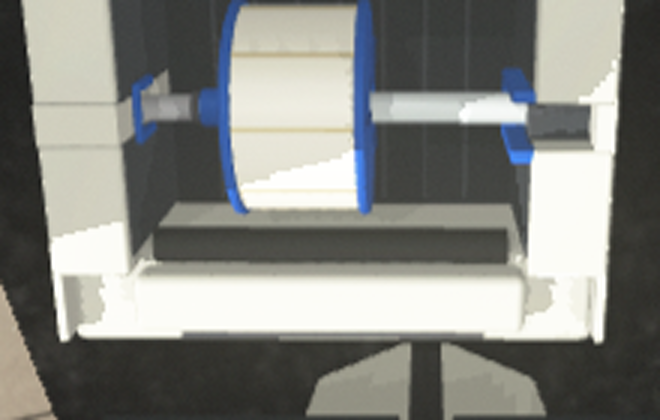

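The crop shows the bar level and gone under the lip at (530,110) between the ribs, with the nose in the near socket at (145,108): seated. Now I'll move behind the lid.

```bash
python3 -m creep '[[0.9,-0.3,0,0,0],[0.9,-0.3,0,0,0],[0.9,-0.3,0,0,0],[0.9,-0.07,0,0,0],[0.78,0,0.3,0,0],[0,0,1,0,0],[0,0,1,0,0],[0,0,0.35,0,0],[0,0,0,0,0]]';  python3 -c "
from h import *
go(140,0,200)"
```

```text
clock: 11.85
position: [0.5187, 0.1313, 0.1982]
ee_rot: [-2.478, -1.931, 0.003]
force: [-0.4, -0.5, 0.7]
width: 0.005
gripper_force: 0.0
tcp mm [174.6   1.3 198.2] units to target [-0.86  0.03 -0.04] turn 0.02 F printer [-0.5  0.3  0.7] w 0.01 t 11.85
```

```bash
python3 -m creep '[[-0.5,0,0,0,0],[-0.4,0,0,0,0],[-0.3,0,0,0,0],[-0.3,0,0,0,0],[-0.3,0,0,0,0],[-0.3,0,0,0,0],[0,0,0,0,0]]';  python3 -c "
from h import *
go(90,0,200)"; python3 -m creep '[[-0.3,0,0,0,0],[-0.3,0,0,0,0],[-0.3,0,0,0,0],[-0.3,0,0,0,0],[0,0,0,0,0]]';  python3 -c "
from h import *
go(35,0,200)
d=grab('scene');cv2.imwrite('pics/s2.png',cv2.resize(d['pixels'][140:320,240:440],None,fx=3,fy=3))"
```

```text
clock: 12.72
position: [0.4983, 0.0488, 0.1986]
ee_rot: [-2.479, -1.929, 0.001]
force: [0.5, -0.4, 0.7]
width: 0.006
gripper_force: 0.0
tcp mm [ 89.7   0.7 198.6] units to target [ 0.01  0.02 -0.03] turn 0.0 F printer [-0.3 -0.6  0.7] w 0.01 t 12.72
clock: 13.35
position: [0.4867, 0.0022, 0.1988]
ee_rot: [2.48, 1.929, -0.0]
force: [-0.1, 0.0, 0.3]
width: 0.004
gripper_force: 0.0
tcp mm [ 41.6   0.5 198.8] units to target [-0.16  0.01 -0.03] turn -0.0 F printer [-0.   0.1  0.3] w 0.0 t 13.35
```

View pics/s2.png

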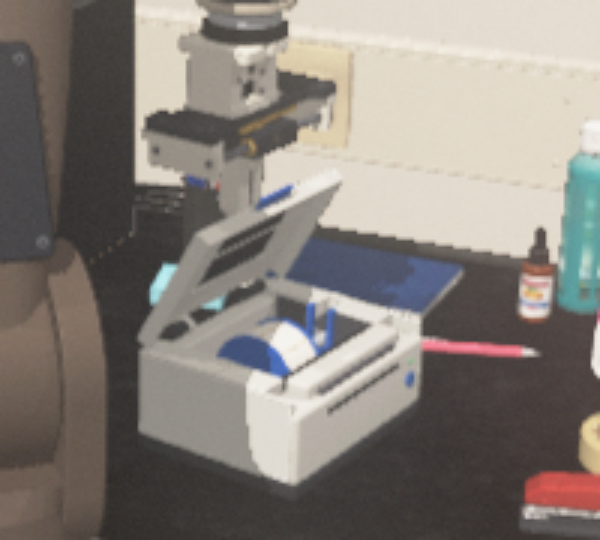

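The view shows the lid half closed at (260,240), with the fingers behind it at (240,185) following it down.

```bash
python3 -m creep '[[-0.35,0,0.1,0,0],[-0.35,0,0.2,0,0],[-0.33,0,0.25,0,0],[-0.27,0,0.25,0,0],[0,0,0,0,0]]';  python3 -c "
from h import *
go(-33,0,118)"; python3 -m creep '[[-0.2,0,0.3,0,0],[-0.2,0,0.3,0,0],[-0.15,0,0.3,0,0],[-0.05,0,0.25,0,0],[0,0,0.1,0,0],[0,0,0,0,0]]';  python3 -c "
from h import *
go(-33,0,118)"
```

```text
clock: 14.02
position: [0.4734, -0.0481, 0.1659]
ee_rot: [-2.479, -1.928, 0.003]
force: [-0.6, -0.3, 0.4]
width: 0.002
gripper_force: 0.0
tcp mm [-10.4   1.  165.9] units to target [-0.56  0.03  1.2 ] turn -0.0 F printer [-0.4  0.5  0.4] w 0.0 t 14.03
clock: 14.78
position: [0.4681, -0.0707, 0.1179]
ee_rot: [-2.478, -1.929, -0.0]
force: [-11.0, -0.7, 33.2]
width: 0.007
gripper_force: 16.0
tcp mm [-33.7   0.6 117.9] units to target [ 0.02  0.02 -0.  ] turn 0.01 F printer [-3.4 10.5 33.2] w 0.01 t 14.78
```

```bash
python3 -m creep '[[0,0,-0.3,0,0],[0,0,-1,0,0],[0,0,-1,0,0],[0,0,-1,0,0],[0,0,-0.8,0,0],[0,0,0,0,0]]';  python3 -c "
from h import *
go(-33,0,118)
d=grab('wrist');q=top(cloud(d))*1e3
for x in range(-60,70,15):
    k=(abs(q[...,0]-x)<5)&(abs(abs(q[...,1])-70)<15)&(q[...,2]<200)
    if k.sum()>5:print(x,np.median(q[...,2][k]).round(1))
d=grab('scene');cv2.imwrite('pics/s3.png',cv2.resize(d['pixels'][140:320,240:490],None,fx=3,fy=3))"
```

```text
clock: 15.52
position: [0.47, -0.0701, 0.2827]
ee_rot: [2.476, 1.931, 0.006]
force: [-0.0, 0.1, -0.6]
width: 0.007
gripper_force: 0.0
tcp mm [-32.5  -1.  282.7] units to target [-0.02 -0.04  4.12] turn 0.04 F printer [ 0.1  0.1 -0.6] w 0.01 t 15.53
-60 119.2
-45 119.2
-30 119.1
-15 119.2
0 119.2
15 119.2
30 119.2
45 119.2
60 119.0
```

View pics/s3.png

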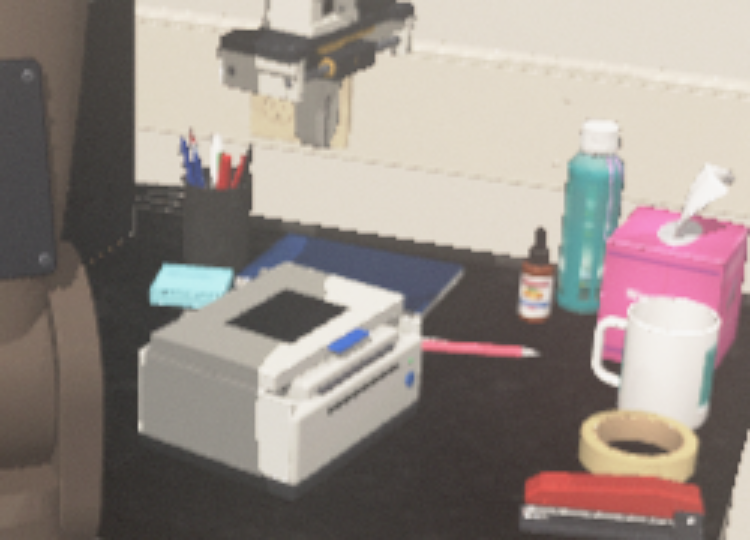

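The view shows the lid flat and shut at (300,310), level at 119 mm from front to back, and the gripper clear at (315,90). The mug, tape and stapler haven't moved.

```bash
python3 -c "
from h import *
print(sign_off())"
```

```text
the job is handed in; nothing more can be done
None
```

The roll is seated in both sockets, the lid is fully shut, nothing else was disturbed as far as the pictures show, and the job is handed in at about 15.5 s; no verdict came back.

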